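Snap a meal-sample pot onto the sample hook

TASK

Hang the meal-sample pot that has an eye on the snap hook: lift it by its tab, push its eye gently against the sprung gate until it has passed inside and the gate has shut behind it, then let go so that it hangs there still. Keep the pot upright all the time, never press it against the hook or its stand with more than about 25 N, and leave the other things on the table where they are.

Things in the scene. Friction and masses are not known exactly. Their poses are not given: they have to be found in the camera images.
- pot_tab (a point): Grip tab of the pot to hang: grey plastic block 16 mm (its x) x 22 mm (its y) x 38 mm tall on top of the pot's eye; this point is the block's centre, 116 mm above the pot's underside, 36 mm above the eye's centre. z up. The pot (0.2 to 0.33 kg) stands on the table: steel can 52 mm across, lid 56 mm across with its top 52 mm up, a thin neck, the eye, the tab.
- pot_eye (a point): Centre of the pot's eye, 80 mm above the pot's underside: an upright loop of 6 mm steel wire, opening 21 mm wide (y) and 23 mm tall (z), hole axis along x, the same from both sides; outside 33 mm wide, 35 mm tall. It is the only pot with an eye.
- mouth (a point): Nominal free end of the snap hook's nose, on its axis, 150 mm above the table. x points level into the hook (the push direction), z up. The nose is a level 9 mm bar that runs from here along +x and goes through the eye's hole. UNMEASURED: the whole hook sits up to 28 mm nearer or farther along x than this point says (y and z are true), so its back must be felt.
- clamp (a point): Centre of the fixed clamp on the stand's post, 145 mm beyond the mouth along x and 31 mm to +y; 34 x 22 x 20 mm, top 10 mm above the nose's axis. It holds the hook's stem, a 9 mm bar parallel to the nose, 31 mm to +y of it. A hard cross bar joins stem and nose at the hook's back: the eye's loop resting against it is 25 mm beyond the nose's free end. More than 25 N harms the hook.
- gate (a joint): Sprung gate, a thin bar from the stem to the nose's free end: 0 shut, up to 1.35 rad swung inward. The loop's +y side pushes it open with about 5 to 10 N; it snaps shut behind once the loop is 15 to 23 mm past the nose's free end. Inside and hanging, the eye's centre is 7 mm below the nose's axis.
- plain_a_c (a point): A plain lidded sample pot without eye, 56 mm across and 64 mm tall with its small knob; point 30 mm above its underside. Leave it.
- plain_b_c (a point): Another plain lidded sample pot, the same. Leave it.
- spoon: Serving spoon 220 mm long lying on the table. Leave it.
- cup: Steel cup 68 mm across, 75 mm tall, origin under its centre. Leave it.
- weight_tin: Plain aluminium tin 60 mm across, 50 mm tall, origin under its centre. Leave it.
- bowl: Steel bowl 120 mm across, 45 mm tall, origin under its centre. Leave it.
- bottle: White bottle 60 mm across, 160 mm tall, origin under its centre. Leave it.
Not all that is in view belongs to the job. Leave any purple look-alike of the part that bears mouth alone.

How it is judged (in metres and radians):
On the way, in this order (a step that is already met when the one before it is completed fails the run):
1. the pot is lifted clear of the table (height (world z) of pot_eye above 0.12 m), for 0.1 s.
2. the gate is pushed open by the eye (value of joint gate above 0.5 rad and distance between pot_eye and mouth below 0.07 m).
At the end, for the whole second after the job is handed in: The pot hangs on the hook's nose inside the shut gate (gate angle under 0.12 rad): eye centre 3 to 11 mm below the nose's axis, within 12 mm sideways and -26 to 58 mm along x of the mouth point, its weight on the hook (over 0.8 N), within 0.25 rad of upright and slower than 0.04 m/s (value of joint gate below 0.12 rad and x of pot_eye in the frame of mouth between -0.026 and 0.058 m and y of pot_eye in the frame of mouth between -0.012 and 0.012 m and z of pot_eye in the frame of mouth between -0.011 and -0.003 m and angle between pot_eye's own z axis and vertical below 0.25 rad and linear speed of pot below 0.04 m/s and contact force between pot and hook_stand above 0.8 N); the robot touches nothing.
It fails at once if the held pot is pressed against the hook or its stand with more than 25 N (contact force between pot and hook_stand above 25 N and contact force between the fingers and pot above 1 N).
It fails at once if the pot is tilted more than 0.6 rad (angle between pot_eye's own z axis and vertical above 0.6 rad).
It fails at once if a bystander (plain pots, spoon, cup, tin, bowl, bottle) is moved by more than 30 mm (distance of any of plain_a_c, plain_b_c, spoon, cup, weight_tin, bowl, bottle from where it was at the start of the episode above 0.03 m).
It also fails if it takes over 48 s, if anything falls off the work surface, if the arm or the gripper's body presses on something with over 40 N, if the wrist force passes 120 N, or if a joint passes its speed limit or range.

ROBOT

A 6-joint arm with a two-finger parallel gripper is mounted at the origin on the work surface. World frame = base frame: x ahead of the robot, y to its left, z up, the work surface at z = 0. Lengths are in mm, angles in rad, forces in N, time in s.
With the tool pointing down it reaches from about 350 to 975 mm from the base axis. Payload 7.1 kg.
Tool frame: the origin (TCP) lies at the very end of the fingers, on their centre line; the grasp point (between the pads) lies 19 mm behind it; y points along the fingers, x is the direction in which the jaws open and shut, and the axes are right-handed (so a half turn about y gives the same grasp; the last joint's range is limited). The gripper opens to 88 mm and grips with 3 to 60 N. Pads are 20 mm wide; open, the fingers measure 115 mm over their backs; the gripper's body (75 mm by 178 mm) begins 61 mm behind the grasp point.
Start: joints at [1.258, 0.423, 1.63, -0, 1.089, -0.019], TCP at [180.963, 598.212, 222.675] pointing down, gripper open.
Joint ranges: [-3, 3], [-0.9, 2.11], [0.09, 2.58], [-1.31, 4.45], [0.11, 2.69], [-2.54, 2.54]. Speed limits (rad/s): [2.39, 2.39, 3.01, 3.14, 3.14, 3.14].

INTERFACE

Orientations are given as a rotation vector (axis times angle).
In Python, from workcell import ctrl gives the robot as it stands. The module is installed in compiled form; this text tells all that it offers.
- The arm moves only by the tool jog_arm, never from a script. Its argument "steps" is a list of rows, each an object with "turn": the turn, a rotation vector about the world's x, y, z scaled (see below), a list of three; "dp": the shift along the world's x, y, z scaled (see below), a list of three; "claw": the opening, from 0 (shut) to 1 (fully open). In form: [{"turn": [wx, wy, wz], "dp": [x, y, z], "claw": claw}, ...]. A call has 1 to 12 rows; each row is the pose to reach, as a shift and turn from the pose measured when the call began, turning the shorter way round; what a row does not reach only later rows make up. The controller multiplies each number of a shift by 80 mm and each number of a turn by pi rad. A row lasts 1/12 s, in which the tool goes at most 41.7 mm and 7.16 degrees, less where a joint would pass 70% of its speed; a pose out of reach is approached as far as the arm can. A call with a number of a shift or a turn outside -1 to 1 is refused whole. A call with a gripper value outside its range is refused whole. The fingers move at their own pace and stop on an object; the grip force is fixed at half the most. Time passes only in rows, so rows that repeat a pose let the fingers close. It gives the time, the measured TCP pose, the force and the opening at its end, in the units of the state.
- ctrl.get_obs(): the state, without advancing time (a new reading comes with each control period).
- ctrl.get_image(name): name is "scene" or "top" or "wrist"; returns a dict with "img" (420x560x3 uint8, red, green, blue), "range_z" (420x560 float32, mm along the optical axis (not along the pixel's ray), 0 where there is no reading), "fovy" (degrees; the focal length in pixels is half the picture's height over the tangent of half this angle, whatever the lens; pixels are square), "cx", "cy" (the principal point, pixels), "camera_from_world" (4x4, takes a point from world to camera coordinates); the wrist camera has in their place "hand_eye" (4x4, takes a point from camera to tool coordinates, whose origin is the TCP and whose axes are the tool frame's). Camera axes: x right, y down, z forward; pixel columns grow to the right and rows downward; lengths in mm; the calibration is good to about 2 mm. The wrist camera is an equidistant fisheye: a pixel r from the principal point sees the ray r / f radians off the axis. A picture is of the moment at which its call begins: read the wrist's pose just before it.
- ctrl.close_job(): hands the job in, once; it reports no verdict.
The state is a dict: "t": time; "qpos": joint angles; "qvel": joint speeds; "joint_torque": joint torques, N m; "ee_pos": TCP position; "orientation": TCP orientation; "ft_force": force on the tool from outside, world axes, zero at the start; "moment": the same for the moment, N m; "width": finger opening in mm.
Only numpy, scipy, OpenCV 4.12 (cv2) and the standard library are available. Lean on these libraries where they do the work, as an engineer would, in place of code of your own. Each camera call takes 0.05 s, during which the arm holds its last target.

## Working session

There is one attempt and no reset: what is moved stays moved. The work goes in short steps, Python scripts to look and compute and a tool call to move; the robot and the scene stay as the last step left them, time stands still between calls to the robot, and variables do not carry over. Pictures are saved under pics/ and viewed, and the job is handed in when it is done.

Besides the shell and the picture viewer there is one more tool, called after "Request:" as name(argument=value, ...) on one line, values as JSON. jog_arm: Moves the arm, as the interface text tells. Its arguments: {"type":"object","properties":{"steps":{"type":"array","items":{"type":"object","properties":{"turn":{"type":"array","items":{"type":"number"}},"dp":{"type":"array","items":{"type":"number"}},"claw":{"type":"number"}}}}},"required":["steps"]}

```bash
mkdir -p pics; cat > h.py <<'E'
import numpy as np,cv2
from workcell import ctrl
def grab(n):
    d=ctrl.get_image(n); np.savez(f'{n}.npz',**{k:np.array(v) for k,v in d.items()}); return d
def load(n): return dict(np.load(f'{n}.npz'))
def cloud(d):
    H,W=d['range_z'].shape; f=H/2/np.tan(np.radians(float(d['fovy']))/2)
    u,v=np.meshgrid(np.arange(W),np.arange(H)); z=d['range_z']
    P=np.stack([(u-float(d['cx']))/f*z,(v-float(d['cy']))/f*z,z],-1)
    T=np.linalg.inv(d['camera_from_world']); Q=P@T[:3,:3].T+T[:3,3]; Q[z==0]=np.nan; return Q
E
python3 - <<'E'
from h import *
o=ctrl.get_obs(); print(o)
for n in['scene','top','wrist']:
    d=grab(n); cv2.imwrite(f'pics/{n}0.png',d['img'][...,::-1]); print(n,d['fovy'],d['cx'],d['cy'])
    if 'camera_from_world' in d: print(d['camera_from_world'])
E
```

```text
{'t': 0.0, 'qpos': array([ 1.25800810e+00,  4.23849884e-01,  1.63067713e+00,  6.39614686e-06,
        1.08857967e+00, -1.90106075e-02]), 'qvel': array([-0.00073131, -0.00066616, -0.00074958, -0.00026086,  0.00119598,
        0.00222187]), 'joint_torque': array([ 5.85802809e-04, -5.44633126e+01, -2.73663855e+01,  6.43829280e-02,
        2.27703725e-02, -1.01475475e-04]), 'ee_pos': array([180.79319308, 597.70914066, 221.90110021]), 'orientation': array([-1.33487106, -0.98921152,  0.99126505]), 'ft_force': array([-0.36138117,  0.58646698, -0.20341392]), 'moment': array([ 0.04984213, -0.04447514,  0.0204971 ]), 'width': 88.33775193202922}
scene 53.287317375012755 284.8367141252566 199.84603627337378
[[-2.64396674e-01  9.64409294e-01 -3.01872132e-03  2.01007121e+02]
 [ 7.37748149e-01  2.00238636e-01 -6.44695399e-01 -2.46129080e+02]
 [-6.21145770e-01 -1.72682376e-01 -7.64433600e-01  1.36011922e+03]
 [ 0.00000000e+00  0.00000000e+00  0.00000000e+00  1.00000000e+00]]
top 57.84714336369475 279.2978239927826 207.97747180165788
[[-2.12378870e-02 -9.99710703e-01 -1.12899002e-02 -6.11721363e+01]
 [-9.95318058e-01  2.22068969e-02 -9.40681521e-02  4.69022532e+02]
 [ 9.42916521e-02  9.23923271e-03 -9.95501743e-01  1.04685678e+03]
 [ 0.00000000e+00  0.00000000e+00  0.00000000e+00  1.00000000e+00]]
wrist 65.70646984690485 279.0803100299775 212.98833934708767
```

View pics/scene0.png

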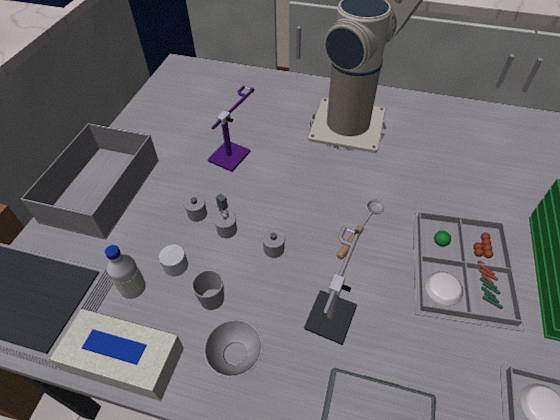

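View pics/top0.png

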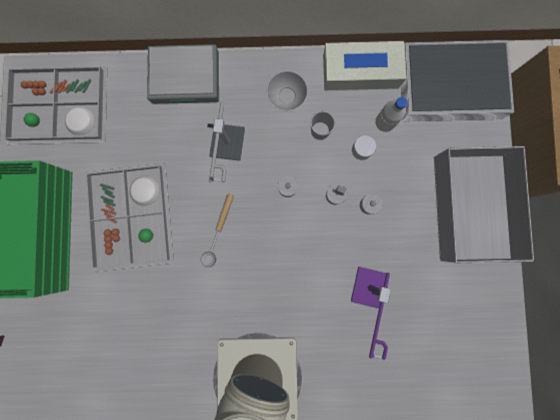

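View pics/wrist0.png

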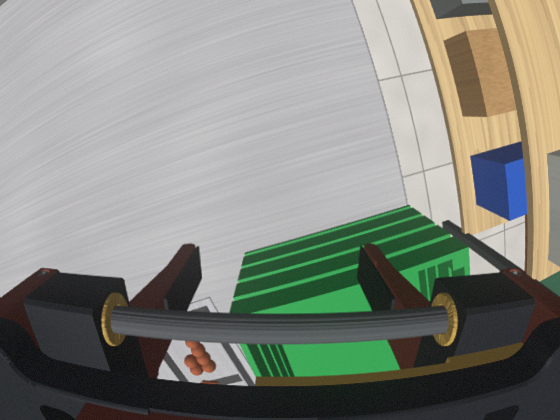

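The eyed pot is at top (338,192) / scene (225,215). Its neighbours at top (288,187) and (372,204) only have round knobs. The steel hook is at top (216,150), and the purple one at (380,310) is the look-alike. I'll enlarge these to confirm.

```bash
python3 - <<'E'
from h import *
a=load('top')['img'][...,::-1]; s=load('scene')['img'][...,::-1]
r=lambda x:cv2.resize(x,(400,300),interpolation=cv2.INTER_CUBIC)
c=np.vstack([np.hstack([r(a[160:220,300:380]),r(a[95:188,165:289])]),np.hstack([r(s[180:243,180:264]),r(s[195:345,270:470])])])
cv2.imwrite('pics/crop0.png',c)
d=load('top');Q=cloud(d);d2=load('scene');Q2=cloud(d2)
for nm,Q_ in(('top',Q),('scene',Q2)):
  X=Q_.reshape(-1,3); z=X[:,2]
  print(nm,'table z',np.nanmedian(z[(abs(z)<20)]))
for v,u in((187,338),(188,342),(190,335),(187,288),(204,372)): print(u,v,Q[v,u])
print(Q[176-30:182,216:226:3].shape)
for n,(D,q) in dict(top=(d,Q),scene=(d2,Q2)).items():
  m=(q[...,2]>75)&(q[...,2]<220)
  k,l,st,ce=cv2.connectedComponentsWithStats(m.astype(np.uint8))
  for i in range(1,k):
    if st[i,4]>8: print(n,st[i],np.nanmedian(q[l==i],0).round(), np.nanmin(q[l==i],0).round(),np.nanmax(q[l==i],0).round())
E
```

```text
top table z 0.2611050337408187
scene table z -0.33357657368048876
338 187 [ 506.31185295 -221.16928239  137.40592949]
342 188 [ 503.91196197 -231.51736082  134.858461  ]
335 190 [ 502.95637354 -217.45506165  108.10753917]
288 187 [519.99914466 -96.56362581  65.45908866]
372 204 [ 468.88044096 -322.07039083   62.90682438]
(36, 4, 3)
top [381  97  27  27 507] [ 707. -376.  111.] [ 686. -412.   75.] [ 742. -354.  162.]
top [208 101  19  81 535] [643.  79. 154.] [526.  59.  77.] [731. 103. 165.]
top [ 445  146   89  116 1841] [ 469. -671.   92.] [ 311. -722.   75.] [ 611. -518.  104.]
top [   0  160   58  138 3215] [425. 531. 122.] [251. 526.  75.] [592. 682. 156.]
top [333 185  14  10  86] [ 501. -227.  133.] [ 492. -243.   81.] [ 512. -215.  139.]
top [369 272  22  88 601] [ 202. -310.  154.] [  90. -335.   80.] [ 294. -278.  163.]
top [230 360  53  27 596] [ 65. -16. 124.] [  7. -69.  75.] [ 73.  59. 186.]
scene [   0    0  122  106 6592] [  -18. -1050.   168.] [ -454. -1325.    75.] [  286. -1027.   209.]
scene [289   0  51  18 688] [-554. -234.  105.] [-581. -347.   75.] [-540. -144.  136.]
scene [ 405    0  155   47 5310] [-552.  433.  131.] [-666.  122.   75.] [-522.  678.  189.]
scene [ 328   65   52   55 1932] [ 60.   7. 152.] [ -4. -67.  75.] [ 74.  70. 220.]
scene [211  85  43  56 454] [ 242. -311.  151.] [  90. -334.   75.] [ 294. -277.  162.]
scene [  20  123  132   99 2280] [ 484. -626.   89.] [ 308. -721.   75.] [ 613. -515.  103.]
scene [ 541  179   19  127 1236] [355. 532. 102.] [249. 528.  75.] [552. 539. 152.]
scene [216 193  13  23 166] [ 507. -223.  120.] [ 490. -242.   75.] [ 514. -213.  138.]
scene [323 226  37  87 779] [659.  82. 153.] [526.  61.  75.] [731. 106. 163.]
scene [104 245  33  39 853] [ 724. -372.  111.] [ 687. -410.   75.] [ 746. -352.  163.]
```

View pics/crop0.png

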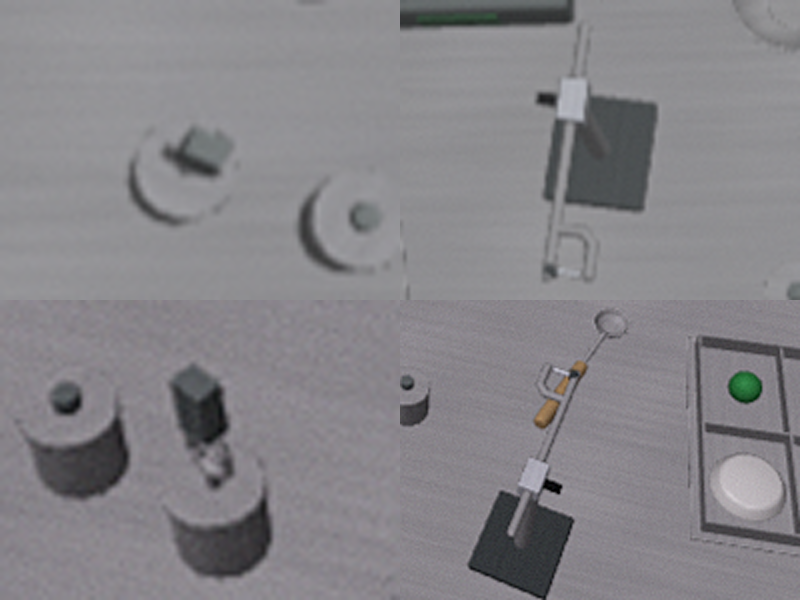

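The crop confirms it: the pot with the square tab and loop is the target, and the steel hook opens toward the robot with its nose on the -y side. Next are the precise measurements.

```bash
python3 - <<'E'
from h import *
for n,box in(('top',((95,190),(195,240))),('scene',((190,350),(290,370)))):
  Q=cloud(load(n)); (r0,r1),(c0,c1)=box; X=Q[r0:r1,c0:c1].reshape(-1,3); X=X[(X[:,2]>140)&(X[:,2]<170)]
  X=X[(X[:,0]>450)&(X[:,0]<780)&(X[:,1]>20)&(X[:,1]<140)]
  c,dr=X[X[:,0]>0].mean(0),None
  print(n,len(X))
  cl=X[X[:,2]>157]; print(' clamp top n',len(cl),cl.min(0).round(),cl.max(0).round(),cl.mean(0).round(1), cv2.minAreaRect(cl[:,:2].astype(np.float32)))
  st=X[(X[:,0]>565)&(X[:,0]<635)|(X[:,0]>690)]; vx,vy,x0,y0=cv2.fitLine(st[:,:2].astype(np.float32),cv2.DIST_HUBER,0,.01,.01).ravel()
  print(' stem',len(st),vx,vy,x0,y0,'yaw',np.arctan2(vy,vx), 'zmax',st[:,2].max(),np.median(st[:,2]))
  yaw=np.arctan2(vy,vx); 
  if vx<0: yaw=np.arctan2(-vy,-vx)
  ex=np.array([np.cos(yaw),np.sin(yaw)]);ey=np.array([-ex[1],ex[0]])
  L=X[:,:2]-[x0,y0]; a=L@ex;b=L@ey
  print(' clamp in stem frame', np.percentile((cl[:,:2]-[x0,y0])@ex,[2,50,98]),np.percentile((cl[:,:2]-[x0,y0])@ey,[2,50,98]))
  h=(b<-20); print(' nose pts',h.sum(),'along',np.percentile(a[h],[1,50,99]),'side',np.percentile(b[h],[2,50,98]),'z',np.percentile(X[h,2],[50,95]))
  print(' stem front',a[abs(b)<8].min(), 'origin->world of clamp-145', )
  m=np.array([x0,y0])+ex*(np.median((cl[:,:2]-[x0,y0])@ex)-145)-31*ey; print(' MOUTH nominal',m, 'visible nose end',np.array([x0,y0])+ex*np.percentile(a[h],1)-31*ey)
  # tab
  X=Q.reshape(-1,3); X=X[(abs(X[:,0]-503)<30)&(abs(X[:,1]+228)<30)]
  t=X[X[:,2]>130]; print(' tab',len(t),t.mean(0).round(1),cv2.minAreaRect(t[:,:2].astype(np.float32)))
  l=X[(X[:,2]>44)&(X[:,2]<58)];print(' lid',len(l),cv2.minEnclosingCircle(l[:,:2].astype(np.float32)),np.median(l[:,2]))
E
```

```text
top 502
 clamp top n 116 [536.  64. 157.] [716.  97. 165.] [663.3  77.  159.5] ((626.025634765625, 82.50274658203125), (22.078866958618164, 183.34637451171875), 81.95775604248047)
 stem 168 0.99019516 -0.139691 637.26666 80.15356 yaw -0.14014935 zmax 158.14768475620667 153.38724334688402
 clamp in stem frame [-71.3580387   30.16231424  46.88910179] [-10.1774891    0.80494292  11.35458202]
 nose pts 58 along [-106.95137452  -88.58871728  -70.27439987] side [-32.99789141 -28.41841688 -20.69758049] z [153.46869379 155.65637742]
 stem front -112.26208656214669 origin->world of clamp-145
 MOUTH nominal [519.22452109  65.4992985 ] visible nose end [527.03350827  64.39765172]
 tab 55 [ 502.6 -229.4  134.5] ((502.74505615234375, -229.22483825683594), (21.52921485900879, 16.19354248046875), 63.30765914916992)
 lid 228 ((502.888916015625, -229.4063262939453), 27.854164123535156) 51.50239233755042
scene 720
 clamp top n 169 [536.  66. 157.] [705.  96. 163.] [666.8  78.6 159.2] ((620.2095947265625, 84.91989135742188), (21.74127769470215, 170.57115173339844), 81.95745849609375)
 stem 249 0.99041635 -0.13811398 646.59534 81.12122 yaw -0.13855688 zmax 157.53056014092795 152.761661668001
 clamp in stem frame [ 4.18861085 21.02072909 36.17524973] [-10.13016716   0.51831745  10.47585028]
 nose pts 73 along [-116.70361684  -95.95092175  -77.50968864] side [-33.53497808 -27.89516269 -20.25762101] z [152.8136491  155.79603861]
 stem front -121.10866649895063 origin->world of clamp-145
 MOUTH nominal [519.52270695  67.54158588] visible nose end [526.72863369  66.53671637]
 tab 54 [ 502.8 -227.6  133.5] ((501.8061828613281, -227.06141662597656), (24.43633460998535, 17.24203109741211), 69.87796783447266)
 lid 280 ((502.6388854980469, -227.6559600830078), 28.815244674682617) 50.964183809608016
```

```bash
python3 - <<'E'
from h import *
from scipy.spatial.transform import Rotation as R
o=ctrl.get_obs(); M=R.from_rotvec(o['orientation']).as_matrix(); print(M.round(3))
print(load('wrist')['hand_eye'].round(3))
for n in('top','scene'):
  Q=cloud(load(n));X=Q.reshape(-1,3);X=X[(abs(X[:,0]-503)<30)&(abs(X[:,1]+228)<30)]
  t=X[X[:,2]>129.5];print(n,len(t),cv2.minAreaRect(t[:,:2].astype(np.float32)))
  t=X[(X[:,2]>64)&(X[:,2]<94)];p=np.linalg.svd(t[:,:2]-t[:,:2].mean(0));print(' eye pts',len(t),t.mean(0).round(1),p[1],np.degrees(np.arctan2(p[2][0,1],p[2][0,0])))
E
```

```text
[[ 0.29  -0.    -0.957]
 [ 0.957 -0.001  0.29 ]
 [-0.001 -1.    -0.   ]]
[[   1.       0.       0.      -0.81 ]
 [   0.      -0.271    0.963 -162.331]
 [   0.      -0.963   -0.271   74.628]
 [   0.       0.       0.       1.   ]]
top 56 ((502.74505615234375, -229.22483825683594), (21.52921485900879, 16.19354248046875), 63.30765914916992)
 eye pts 11 [ 504.2 -223.3   81.2] [35.1581883  5.2930948] -115.68194046703205
scene 56 ((501.8061828613281, -227.06141662597656), (24.43633460998535, 17.24203109741211), 69.87796783447266)
 eye pts 46 [ 503.5 -226.2   75.8] [72.59893429 11.39427847] 65.51127166103961
```

Request:
jog_arm(steps=[{"turn": [0, 0, -0.02], "dp": [0.25, -0.4, 0], "claw": 1}, {"turn": [0, 0, -0.04], "dp": [0.5, -0.8, 0], "claw": 1}, {"turn": [0, 0, -0.06], "dp": [0.7, -1, 0], "claw": 1}])

```text
t: 0.4
ee_pos: [236.9, 514.7, 221.3]
orientation: [-1.403, -0.843, 0.848]
ft_force: [0.2, 0.6, -0.8]
width: 87.8
```

Request:
jog_arm(steps=[{"turn": [0, 0, -0.02], "dp": [0.25, -0.4, 0], "claw": 1}, {"turn": [0, 0, -0.04], "dp": [0.5, -0.8, 0], "claw": 1}, {"turn": [0, 0, -0.06], "dp": [0.8, -1, 0], "claw": 1}])

```text
t: 0.65
ee_pos: [300.4, 431.1, 220.7]
orientation: [-1.46, -0.694, 0.704]
ft_force: [0.1, 0.0, -0.7]
width: 87.6
```

Request:
jog_arm(steps=[{"turn": [0, 0, -0.02], "dp": [0.25, -0.4, 0], "claw": 1}, {"turn": [0, 0, -0.04], "dp": [0.5, -0.8, 0], "claw": 1}, {"turn": [0, 0, -0.06], "dp": [0.8, -1, 0], "claw": 1}])

```text
t: 0.9
ee_pos: [363.9, 347.6, 220.3]
orientation: [-1.505, -0.543, 0.557]
ft_force: [0.6, 1.3, 0.1]
width: 88.0
```

Request:
jog_arm(steps=[{"turn": [0, 0, -0.02], "dp": [0.1, -0.4, 0], "claw": 1}, {"turn": [0, 0, -0.04], "dp": [0.2, -0.8, 0], "claw": 1}, {"turn": [0, 0, -0.06], "dp": [0.3, -1, 0], "claw": 1}])

```text
t: 1.15
ee_pos: [387.5, 264.5, 219.9]
orientation: [-1.539, -0.391, 0.409]
ft_force: [-0.4, 0.6, 1.4]
width: 87.9
```

Request:
jog_arm(steps=[{"turn": [0, 0, -0.02], "dp": [0.1, -0.4, 0], "claw": 1}, {"turn": [0, 0, -0.04], "dp": [0.2, -0.8, 0], "claw": 1}, {"turn": [0, 0, -0.06], "dp": [0.3, -1, 0], "claw": 1}])

```text
t: 1.4
ee_pos: [410.9, 181.7, 219.6]
orientation: [-1.561, -0.239, 0.259]
ft_force: [1.0, 0.1, 0.2]
width: 87.8
```

Request:
jog_arm(steps=[{"turn": [0, 0, -0.02], "dp": [0.1, -0.4, 0], "claw": 1}, {"turn": [0, 0, -0.04], "dp": [0.2, -0.8, 0], "claw": 1}, {"turn": [0, 0, -0.06], "dp": [0.3, -1, 0], "claw": 1}])

```text
t: 1.65
ee_pos: [434.6, 99.1, 219.5]
orientation: [-1.573, -0.087, 0.109]
ft_force: [0.1, 0.3, 0.5]
width: 88.1
```

Request:
jog_arm(steps=[{"turn": [0, 0, -0.02], "dp": [0.1, -0.4, 0], "claw": 1}, {"turn": [0, 0, -0.04], "dp": [0.2, -0.8, 0], "claw": 1}, {"turn": [0, 0, -0.06], "dp": [0.3, -1, 0], "claw": 1}])

```text
t: 1.9
ee_pos: [458.5, 16.4, 219.4]
orientation: [-1.574, 0.065, -0.042]
ft_force: [0.3, -0.4, 0.3]
width: 87.9
```

Request:
jog_arm(steps=[{"turn": [0, 0, -0.02], "dp": [0, -0.4, 0], "claw": 1}, {"turn": [0, 0, -0.04], "dp": [0, -0.8, 0], "claw": 1}, {"turn": [0, 0, -0.06], "dp": [0, -1, 0], "claw": 1}])

```text
t: 2.15
ee_pos: [458.3, -66.1, 219.3]
orientation: [-1.564, 0.217, -0.193]
ft_force: [0.6, 0.9, -0.5]
width: 87.5
```

Request:
jog_arm(steps=[{"turn": [0, 0, -0.015], "dp": [0.15, -0.4, 0], "claw": 1}, {"turn": [0, 0, -0.03], "dp": [0.25, -0.8, 0], "claw": 1}, {"turn": [0, 0, -0.03], "dp": [0.28, -1, 0], "claw": 1}])

```text
t: 2.4
ee_pos: [481.7, -149.2, 219.4]
orientation: [-1.555, 0.292, -0.271]
ft_force: [0.6, -0.5, 0.1]
width: 87.9
```

Request:
jog_arm(steps=[{"turn": [0, 0, -0.015], "dp": [0.15, -0.4, 0], "claw": 1}, {"turn": [0, 0, -0.025], "dp": [0.25, -0.8, 0], "claw": 1}, {"turn": [0, 0, -0.025], "dp": [0.28, -1, 0], "claw": 1}, {"turn": [0, 0, -0.025], "dp": [0.28, -1, 0], "claw": 1}])

```text
t: 2.73
ee_pos: [504.5, -231.9, 219.2]
orientation: [-1.546, 0.355, -0.335]
ft_force: [0.1, 1.1, 0.3]
width: 88.0
```

```bash
cat >> h.py <<'E'
from scipy.spatial.transform import Rotation as R
def pose():
    o=ctrl.get_obs(); M=R.from_rotvec(o['orientation']).as_matrix()
    print('t',round(o['t'],2),'tcp',o['ee_pos'].round(1),'yaw',np.arctan2(M[1,0],M[0,0]).round(3),'ydir',M[:,1].round(3),'F',o['ft_force'].round(1),'w',round(o['width'],1)); return o,M
E
python3 - <<'E'
from h import *
pose(); d=grab('wrist'); cv2.imwrite('pics/w1.png',d['img'][...,::-1])
E
```

```text
t 2.73 tcp [ 504.5 -231.9  219.2] yaw -0.44 ydir [-0.013  0.    -1.   ] F [0.1 1.1 0.3] w 88.0
```

View pics/w1.png

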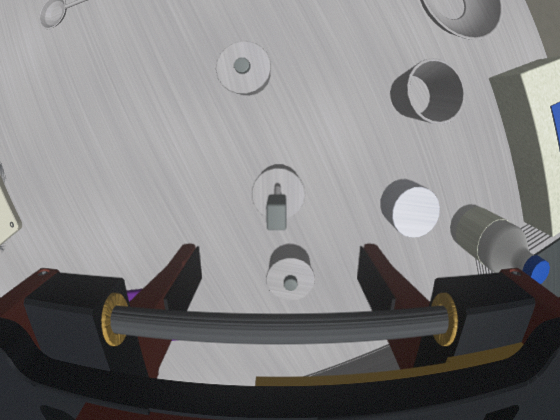

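Wrist view: the tab at (277,210) is square to the jaws and centred between them, its loop at (277,188). Going down to it.

Request:
jog_arm(steps=[{"turn": [0, -0.004, 0.002], "dp": [-0.02, 0.04, -0.4], "claw": 1}, {"turn": [0, -0.004, 0.002], "dp": [-0.02, 0.04, -0.8], "claw": 1}, {"turn": [0, -0.004, 0.002], "dp": [-0.02, 0.04, -0.8], "claw": 1}])

```text
t: 3.03
ee_pos: [497.9, -223.6, 150.1]
orientation: [-1.541, 0.348, -0.329]
ft_force: [-0.5, 1.5, 0.0]
width: 88.0
```

```bash
python3 -c "
from h import *
pose()"
```

```text
t 3.03 tcp [ 497.9 -223.6  150.1] yaw -0.432 ydir [-0.011  0.006 -1.   ] F [-0.5  1.5  0. ] w 88.0
```

Request:
jog_arm(steps=[{"turn": [0, 0, 0], "dp": [0.06, -0.06, -0.2], "claw": 1}, {"turn": [0, 0, 0], "dp": [0.06, -0.06, -0.4], "claw": 1}, {"turn": [0, 0, 0], "dp": [0.06, -0.06, -0.63], "claw": 1}, {"turn": [0, 0, 0], "dp": [0.06, -0.06, -0.63], "claw": 1}, {"turn": [0, 0, 0], "dp": [0.06, -0.06, -0.63], "claw": 1}])

```text
t: 3.45
ee_pos: [502.5, -227.3, 100.2]
orientation: [-1.54, 0.348, -0.327]
ft_force: [0.5, 0.4, 0.3]
width: 88.0
```

```bash
python3 -c "
from h import *
pose();d=grab('wrist'); cv2.imwrite('pics/w2.png',d['img'][...,::-1]);pose()"
```

```text
t 3.45 tcp [ 502.5 -227.3  100.2] yaw -0.43 ydir [-0.012  0.007 -1.   ] F [0.5 0.4 0.3] w 88.0
t 3.5 tcp [ 503.1 -227.8  100.9] yaw -0.431 ydir [-0.011  0.006 -1.   ] F [-0.3 -0.5  0.7] w 87.8
```

View pics/w2.png

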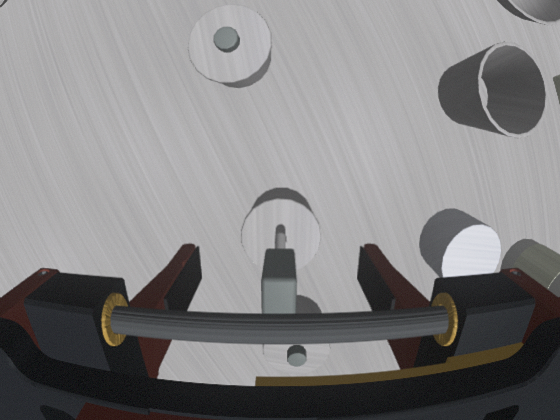

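The tab at (279,280) sits midway between the fingers. Closing.

Request:
jog_arm(steps=[{"turn": [0, 0, 0], "dp": [0, 0, 0], "claw": 0}, {"turn": [0, 0, 0], "dp": [0, 0, 0], "claw": 0}, {"turn": [0, 0, 0], "dp": [0, 0, 0], "claw": 0}, {"turn": [0, 0, 0], "dp": [0, 0, 0], "claw": 0}, {"turn": [0, 0, 0], "dp": [0, 0, 0], "claw": 0}, {"turn": [0, 0, 0], "dp": [0, 0, 0], "claw": 0}, {"turn": [0, 0, 0], "dp": [0, 0, 0], "claw": 0}, {"turn": [0, 0, 0], "dp": [0, 0, 0], "claw": 0}])

```text
t: 4.17
ee_pos: [503.1, -227.8, 100.9]
orientation: [-1.541, 0.347, -0.328]
ft_force: [0.6, -0.5, -0.7]
width: 37.7
```

Request:
jog_arm(steps=[{"turn": [0, 0, 0], "dp": [0, 0, 0], "claw": 0}, {"turn": [0, 0, 0], "dp": [0, 0, 0], "claw": 0}, {"turn": [0, 0, 0], "dp": [0, 0, 0], "claw": 0}, {"turn": [0, 0, 0], "dp": [0, 0, 0], "claw": 0}, {"turn": [0, 0, 0], "dp": [0, 0, 0], "claw": 0}, {"turn": [0, 0, 0], "dp": [0, 0, 0], "claw": 0}])

```text
t: 4.67
ee_pos: [503.3, -228.0, 100.9]
orientation: [-1.541, 0.347, -0.329]
ft_force: [0.5, -0.2, -0.6]
width: 15.6
```

```bash
python3 -c "
from h import *
pose()"
```

```text
t 4.67 tcp [ 503.3 -228.   100.9] yaw -0.431 ydir [-0.01   0.006 -1.   ] F [ 0.5 -0.2 -0.6] w 15.6
```

Request:
jog_arm(steps=[{"turn": [0, 0, 0], "dp": [0, 0, 0.15], "claw": 0}, {"turn": [0, 0, 0], "dp": [0, 0, 0.35], "claw": 0}, {"turn": [0, 0, 0], "dp": [0, 0, 0.6], "claw": 0}, {"turn": [0, 0, 0], "dp": [0, 0, 0.85], "claw": 0}, {"turn": [0, 0, 0], "dp": [0, 0, 1], "claw": 0}, {"turn": [0, 0, 0], "dp": [0, 0, 1], "claw": 0}])

```text
t: 5.17
ee_pos: [504.7, -228.6, 184.0]
orientation: [-1.542, 0.343, -0.332]
ft_force: [0.3, -0.4, -2.6]
width: 15.8
```

Request:
jog_arm(steps=[{"turn": [0, 0, 0.005], "dp": [0, 0.1, 0.2], "claw": 0}, {"turn": [0, 0, 0.01], "dp": [-0.02, 0.3, 0.3], "claw": 0}, {"turn": [0, 0, 0.015], "dp": [-0.04, 0.55, 0.3], "claw": 0}, {"turn": [0, 0, 0.02], "dp": [-0.06, 0.8, 0.3], "claw": 0}, {"turn": [0, 0, 0.025], "dp": [-0.06, 1, 0.3], "claw": 0}])

```text
t: 5.58
ee_pos: [498.7, -147.3, 207.1]
orientation: [-1.551, 0.283, -0.269]
ft_force: [-0.6, 0.3, -1.2]
width: 16.0
```

```bash
python3 -c "
from h import *
pose();d=grab('scene'); cv2.imwrite('pics/s2.png',d['img'][...,::-1])"
```

```text
t 5.58 tcp [ 498.7 -147.3  207.1] yaw -0.352 ydir [-0.008  0.004 -1.   ] F [-0.6  0.3 -1.2] w 16.0
```

View pics/s2.png

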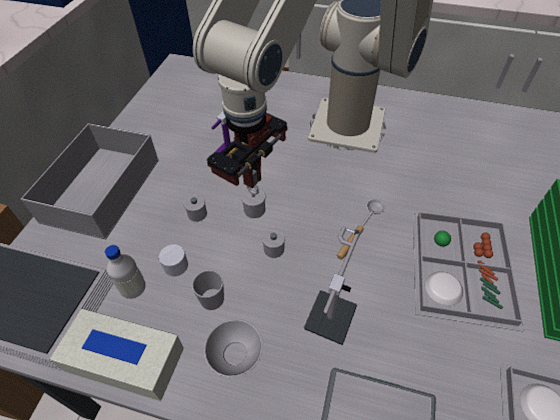

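The pot is held upright at scene (255,203). Carrying it to the hook.

Request:
jog_arm(steps=[{"turn": [0, 0, 0.008], "dp": [-0.1, 0.3, 0], "claw": 0}, {"turn": [0, 0, 0.015], "dp": [-0.2, 0.6, 0], "claw": 0}, {"turn": [0, 0, 0.025], "dp": [-0.25, 1, 0], "claw": 0}])

```text
t: 5.88
ee_pos: [477.0, -65.1, 206.0]
orientation: [-1.557, 0.222, -0.204]
ft_force: [1.0, -0.9, -2.9]
width: 15.7
```

Request:
jog_arm(steps=[{"turn": [0, 0, 0.01], "dp": [0, 0.4, 0], "claw": 0}, {"turn": [0, 0, 0.02], "dp": [0, 0.8, 0], "claw": 0}, {"turn": [0, 0, 0.025], "dp": [0, 1, 0], "claw": 0}])

```text
t: 6.13
ee_pos: [476.0, 17.2, 205.2]
orientation: [-1.563, 0.16, -0.139]
ft_force: [-0.2, 0.6, -3.4]
width: 15.7
```

Request:
jog_arm(steps=[{"turn": [0, 0, 0.01], "dp": [0, 0.3, 0], "claw": 0}, {"turn": [0, 0, 0.018], "dp": [0, 0.5, 0], "claw": 0}, {"turn": [0, 0, 0.018], "dp": [0, 0.66, 0], "claw": 0}, {"turn": [0, 0, 0.018], "dp": [0, 0.66, 0], "claw": 0}])

```text
t: 6.47
ee_pos: [475.6, 71.6, 204.5]
orientation: [-1.565, 0.115, -0.092]
ft_force: [0.1, -0.8, -2.3]
width: 15.9
```

```bash
python3 -c "
from h import *
pose()"
```

```text
t 6.47 tcp [475.6  71.6 204.5] yaw -0.132 ydir [-0.015  0.004 -1.   ] F [ 0.1 -0.8 -2.3] w 15.9
```

Request:
jog_arm(steps=[{"turn": [0, -0.004, -0.002], "dp": [0, 0.015, -0.15], "claw": 0}, {"turn": [0, -0.004, -0.002], "dp": [0, 0.015, -0.3], "claw": 0}, {"turn": [0, -0.004, -0.002], "dp": [0, 0.015, -0.42], "claw": 0}, {"turn": [0, -0.004, -0.002], "dp": [0, 0.015, -0.42], "claw": 0}, {"turn": [0, -0.004, -0.002], "dp": [0, 0.015, -0.42], "claw": 0}])

```text
t: 6.88
ee_pos: [475.2, 72.3, 170.3]
orientation: [-1.565, 0.112, -0.106]
ft_force: [0.2, -0.2, -1.2]
width: 15.6
```

```bash
python3 - <<'E'
from h import *
for n in('scene','top','wrist'):
    d=grab(n); im=d['img'][...,::-1]
    if n=='scene': a=im[190:280,290:410]
    if n=='top': b=im[120:220,150:290]
cv2.imwrite('pics/c3.png',np.hstack([cv2.resize(a,(400,300),interpolation=2),cv2.resize(b,(400,300),interpolation=2)])); cv2.imwrite('pics/w3.png',im)
pose()
Q=cloud(load('scene'))
X=Q[190:300,290:410].reshape(-1,3); X=X[(X[:,0]>440)&(X[:,0]<510)&(X[:,1]>30)&(X[:,1]<115)]
for lo in range(60,180,6):
  s=X[(X[:,2]>lo)&(X[:,2]<lo+6)]; 
  if len(s)>3: print(lo,len(s),s.min(0).round(1),s.max(0).round(1))
E
```

```text
t 7.03 tcp [476.1  72.6 171.4] yaw -0.139 ydir [-0.001  0.004 -1.   ] F [-1.5  0.1 -2.1] w 16.1
66 4 [486.2  48.8  70.1] [497.6  70.2  71.2]
72 20 [484.8  48.   72. ] [499.9  90.1  77.9]
78 25 [483.2  47.2  78.3] [500.7  91.5  84. ]
84 26 [475.6  45.2  84.5] [501.4  90.5  89.8]
90 19 [475.8  49.   90.3] [501.4  96.7  95.8]
96 19 [482.4  48.7  96.2] [501.3  94.9 101.6]
102 22 [479.6  47.8 102.2] [500.7  96.2 107.8]
108 13 [485.2  47.7 108.3] [499.1  93.9 112.6]
114 112 [447.6  44.3 114.3] [502.   96.9 120. ]
120 213 [451.   43.8 120. ] [504.5  98.2 125.4]
126 8 [475.8  67.3 126.1] [478.7  74.  130.7]
132 24 [471.2  59.1 134.2] [479.   82.4 137.9]
138 10 [473.7  58.8 138.7] [479.5  86.3 143.9]
144 11 [472.9  55.3 144.1] [478.8  85.9 149.7]
```

View pics/c3.png

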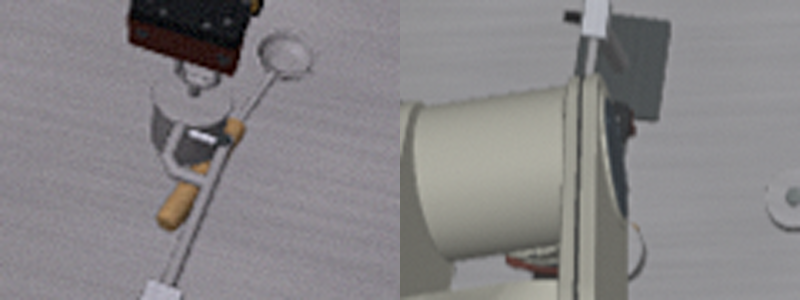

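View pics/w3.png

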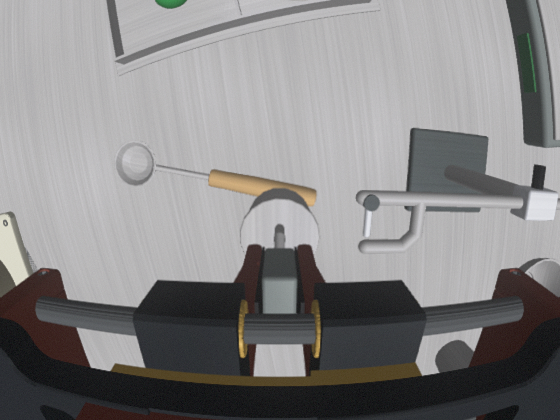

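Wrist view: the pot's eye is at (279,235). The nose bar runs along y≈245 from (365,245) to (400,245), the stem lies at y≈198, and the gate stands shut between them at x≈367. The scene view shows the pot slightly to -y, so I'll measure the lateral offset in both cameras.

```bash
cat >> h.py <<'E'
def wcloud(d,o):
    H,W=d['range_z'].shape; f=H/2/np.tan(np.radians(float(d['fovy']))/2)
    u,v=np.meshgrid(np.arange(W)-float(d['cx']),np.arange(H)-float(d['cy'])); r=np.hypot(u,v)+1e-9; th=r/f; z=d['range_z']
    k=z*np.tan(th)/r; P=np.stack([u*k,v*k,z],-1); h=d['hand_eye']; P=P@h[:3,:3].T+h[:3,3]
    M=R.from_rotvec(o['orientation']).as_matrix(); Q=P@M.T+o['ee_pos']; Q[z==0]=np.nan; return Q
yaw=-0.139; ex=np.array([np.cos(yaw),np.sin(yaw)]); ey=np.array([-ex[1],ex[0]]); M0=np.array([519.4,66.5])
def hk(X): return np.c_[(X[:,:2]-M0)@ex,(X[:,:2]-M0)@ey,X[:,2]]
E
python3 - <<'E'
from h import *
o,_=pose(); Q=wcloud(load('wrist'),o); S=cloud(load('scene'))
for n,q in(('wrist',Q),('scene',S)):
  X=hk(q.reshape(-1,3)); X=X[np.isfinite(X).all(1)&(X[:,0]>-100)&(X[:,0]<180)&(abs(X[:,1])<80)]
  hkp=X[(X[:,2]>140)&(X[:,2]<170)&(X[:,0]>-15)]
  def st(t,s): print(n,t,len(s),np.percentile(s,[2,50,98],axis=0).round(1).tolist()) if len(s) else print(n,t,0)
  st('stem',hkp[(hkp[:,1]>22)&(hkp[:,1]<40)&(hkp[:,0]>35)&(hkp[:,0]<110)])
  st('nose',hkp[(hkp[:,1]<8)&(hkp[:,1]>-10)]); st('noseTop',hkp[(hkp[:,1]<8)&(hkp[:,1]>-10)&(hkp[:,2]>151)])
  st('clamp',hkp[(hkp[:,2]>157.5)])
  l=X[(X[:,0]<0)&(X[:,2]>112)&(X[:,2]<126)]; print(' lid',len(l),cv2.minEnclosingCircle(l[:,:2].astype(np.float32)),np.median(l[:,2]))
  e=X[(X[:,0]<0)&(X[:,2]>127)&(X[:,2]<168)&(abs(X[:,1])<25)]; st('eye',e)
E
```

```text
t 7.03 tcp [476.1  72.6 171.4] yaw -0.139 ydir [-0.001  0.004 -1.   ] F [-1.5  0.1 -2.1] w 16.1
wrist stem 1410 [[36.1, 23.4, 150.6], [64.3, 31.5, 154.3], [107.9, 35.5, 156.1]]
wrist nose 799 [[5.2, -3.1, 150.4], [22.4, 2.5, 154.2], [41.3, 7.6, 155.9]]
wrist noseTop 763 [[5.2, -3.1, 151.3], [22.4, 2.4, 154.2], [41.4, 7.5, 155.9]]
wrist clamp 948 [[117.5, 20.1, 157.7], [139.5, 30.6, 160.5], [158.1, 40.8, 161.8]]
 lid 2989 ((-44.47542953491211, -2.7628042697906494), 27.586591720581055) 122.82996489021133
wrist eye 250 [[-47.8, -2.7, 132.4], [-44.2, 11.1, 160.3], [-40.5, 13.6, 166.7]]
scene stem 149 [[37.3, 23.6, 149.4], [69.0, 32.8, 152.8], [107.4, 37.3, 155.7]]
scene nose 61 [[7.7, -1.7, 148.4], [25.8, 3.6, 152.9], [42.6, 7.7, 155.5]]
scene noseTop 45 [[8.0, -1.1, 151.1], [26.1, 3.0, 153.2], [41.0, 7.2, 155.6]]
scene clamp 165 [[69.5, 22.0, 157.6], [143.4, 32.4, 159.2], [160.4, 42.4, 161.5]]
 lid 328 ((-43.99585723876953, -0.4544333815574646), 28.74248504638672) 120.62634404155239
scene eye 52 [[-47.3, -16.6, 130.3], [-43.0, -2.4, 137.6], [-41.2, 13.5, 153.1]]
```

The pot needs about +1.8 mm sideways. Heights agree: the lid is at 121–123 and the nose top at 154. The nose end shows at about +5 mm. Approaching to just short of the gate.

Request:
jog_arm(steps=[{"turn": [0, 0, 0], "dp": [0.1, 0.022, 0], "claw": 0}, {"turn": [0, 0, 0], "dp": [0.2, 0, -0.005], "claw": 0}, {"turn": [0, 0, 0], "dp": [0.3, -0.02, -0.005], "claw": 0}, {"turn": [0, 0, 0], "dp": [0.4, -0.035, -0.005], "claw": 0}, {"turn": [0, 0, 0], "dp": [0.47, -0.045, -0.005], "claw": 0}, {"turn": [0, 0, 0], "dp": [0.47, -0.045, -0.005], "claw": 0}])

```text
t: 7.53
ee_pos: [515.4, 68.8, 171.1]
orientation: [-1.564, 0.11, -0.109]
ft_force: [-0.7, -0.3, -2.8]
width: 16.1
```

```bash
python3 - <<'E'
from h import *
o,_=pose(); print(hk(o['ee_pos'][None]))
d=grab('wrist'); cv2.imwrite('pics/w4.png',cv2.resize(d['img'][120:330,140:420,::-1],(800,600),interpolation=2))
E
```

```text
t 7.53 tcp [515.4  68.8 171.1] yaw -0.139 ydir [ 0.     0.004 -1.   ] F [-0.7 -0.3 -2.8] w 16.1
[[ -4.29883487   1.73326905 171.08380661]]
```

View pics/w4.png

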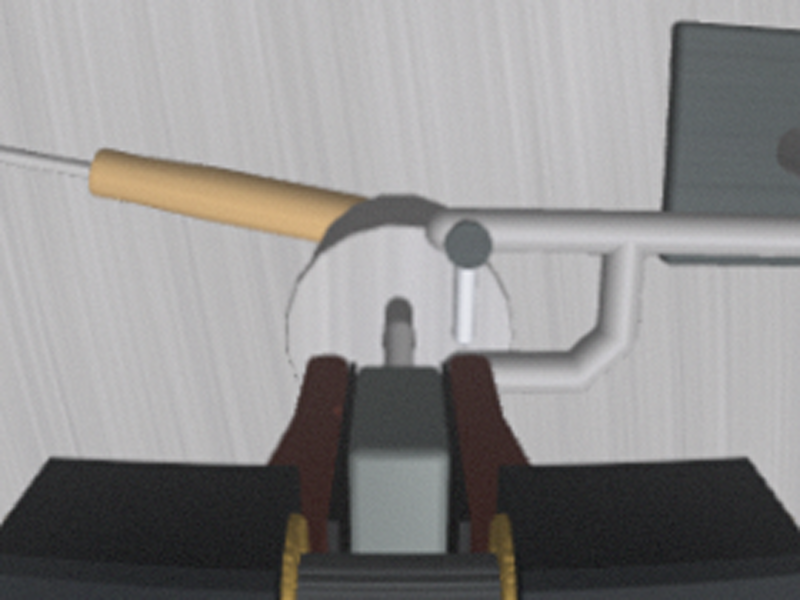

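The loop at (398,330) is about 10 mm short of the gate at (465,300), and the nose at (500,370) passes under the finger. Now a gentle push.

Request:
jog_arm(steps=[{"turn": [0, 0, 0], "dp": [0.025, -0.003, 0], "claw": 0}, {"turn": [0, 0, 0], "dp": [0.05, -0.007, 0], "claw": 0}, {"turn": [0, 0, 0], "dp": [0.075, -0.01, 0], "claw": 0}, {"turn": [0, 0, 0], "dp": [0.1, -0.014, 0], "claw": 0}, {"turn": [0, 0, 0], "dp": [0.1, -0.014, 0], "claw": 0}])

```text
t: 8.0
ee_pos: [522.8, 67.7, 171.0]
orientation: [-1.564, 0.11, -0.109]
ft_force: [0.0, 0.4, -1.9]
width: 16.0
```

Request:
jog_arm(steps=[{"turn": [0, 0, 0], "dp": [0.02, -0.003, 0], "claw": 0}, {"turn": [0, 0, 0], "dp": [0.04, -0.006, 0], "claw": 0}, {"turn": [0, 0, 0], "dp": [0.06, -0.008, 0], "claw": 0}, {"turn": [0, 0, 0], "dp": [0.06, -0.008, 0], "claw": 0}])

```text
t: 8.33
ee_pos: [526.1, 67.1, 170.6]
orientation: [-1.564, 0.113, -0.106]
ft_force: [-5.8, 0.2, 1.2]
width: 15.8
```

```bash
python3 - <<'E'
from h import *
o,_=pose(); print(hk(o['ee_pos'][None]))
d=grab('wrist'); cv2.imwrite('pics/w5.png',cv2.resize(d['img'][120:330,140:420,::-1],(800,600),interpolation=2))
E
```

```text
t 8.33 tcp [526.1  67.1 170.6] yaw -0.139 ydir [-0.004  0.004 -1.   ] F [-5.8  0.2  1.2] w 15.8
[[  6.54195966   1.47890347 170.61610267]]
```

View pics/w5.png

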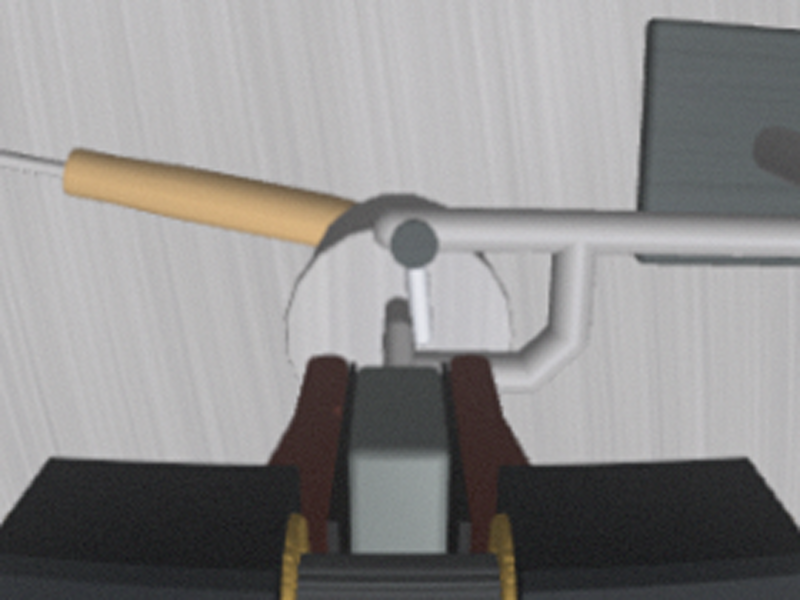

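The gate's far end has begun to swing at 6 N. Continuing in small steps.

Request:
jog_arm(steps=[{"turn": [0, 0, 0], "dp": [0.02, -0.003, 0], "claw": 0}, {"turn": [0, 0, 0], "dp": [0.04, -0.006, 0], "claw": 0}, {"turn": [0, 0, 0], "dp": [0.05, -0.007, 0], "claw": 0}, {"turn": [0, 0, 0], "dp": [0.05, -0.007, 0], "claw": 0}])

```text
t: 8.72
ee_pos: [528.0, 66.6, 170.0]
orientation: [-1.565, 0.116, -0.102]
ft_force: [-5.5, 1.8, -0.2]
width: 16.0
```

```bash
python3 - <<'E'
from h import *
o,_=pose(); print(hk(o['ee_pos'][None]))
d=grab('wrist'); cv2.imwrite('pics/w6.png',cv2.resize(d['img'][120:330,140:420,::-1],(800,600),interpolation=2))
E
```

```text
t 8.72 tcp [528.   66.6 170. ] yaw -0.139 ydir [-0.009  0.004 -1.   ] F [-5.5  1.8 -0.2] w 16.0
[[  8.53618575   1.33008678 170.00424235]]
```

View pics/w6.png

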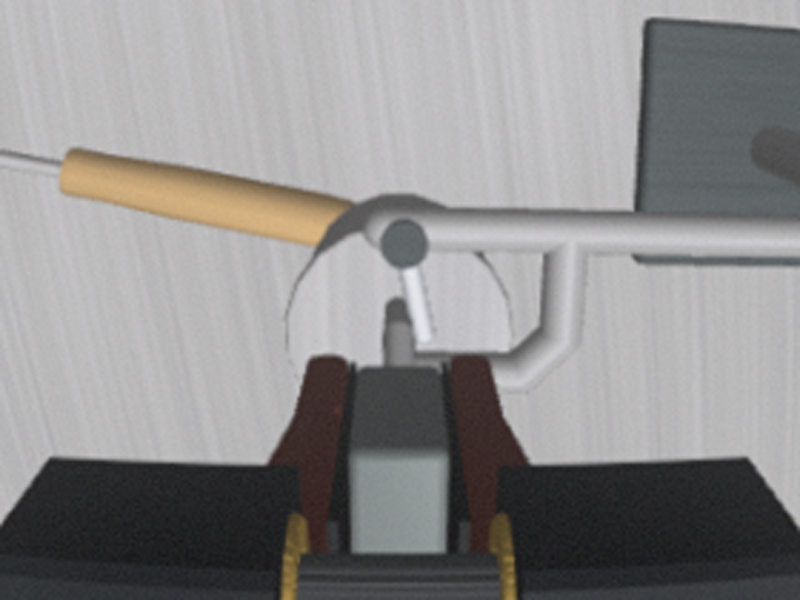

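Request:
jog_arm(steps=[{"turn": [0, -0.002, 0], "dp": [0.03, -0.004, 0.01], "claw": 0}, {"turn": [0, -0.003, 0], "dp": [0.05, -0.007, 0.015], "claw": 0}, {"turn": [0, -0.003, 0], "dp": [0.075, -0.01, 0.015], "claw": 0}, {"turn": [0, -0.003, 0], "dp": [0.075, -0.01, 0.015], "claw": 0}])

```text
t: 9.1
ee_pos: [531.6, 66.0, 170.2]
orientation: [-1.564, 0.113, -0.105]
ft_force: [-6.4, 1.9, -1.6]
width: 15.7
```

Request:
jog_arm(steps=[{"turn": [0, -0.002, 0], "dp": [0.03, -0.004, 0.01], "claw": 0}, {"turn": [0, -0.003, 0], "dp": [0.05, -0.007, 0.01], "claw": 0}, {"turn": [0, -0.003, 0], "dp": [0.075, -0.01, 0.01], "claw": 0}, {"turn": [0, -0.003, 0], "dp": [0.075, -0.01, 0.01], "claw": 0}])

```text
t: 9.43
ee_pos: [535.1, 65.1, 169.9]
orientation: [-1.565, 0.11, -0.108]
ft_force: [-6.0, -0.5, -2.9]
width: 16.1
```

```bash
python3 - <<'E'
from h import *
o,_=pose(); print(hk(o['ee_pos'][None]))
d=grab('wrist'); cv2.imwrite('pics/w7.png',cv2.resize(d['img'][120:330,140:420,::-1],(800,600),interpolation=2))
E
```

```text
t 9.43 tcp [535.1  65.1 169.9] yaw -0.139 ydir [-0.002  0.004 -1.   ] F [-6.  -0.5 -2.9] w 16.1
[[ 15.70422838   0.76349721 169.9023102 ]]
```

View pics/w7.png

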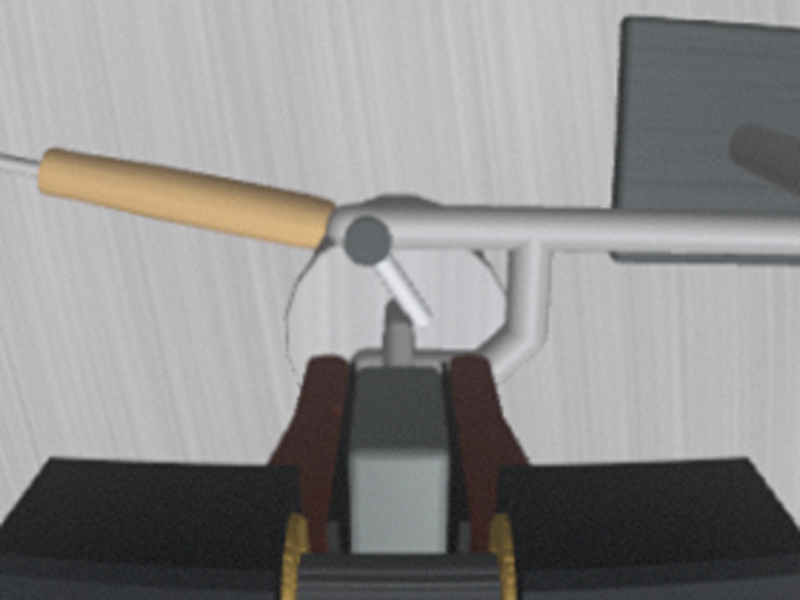

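The nose end now shows behind the loop at (355,357), so it is through the hole, and the gate is swung about 0.6 rad at 6 N. Continuing.

Request:
jog_arm(steps=[{"turn": [0, -0.002, 0], "dp": [0.03, 0, 0.01], "claw": 0}, {"turn": [0, -0.003, 0], "dp": [0.05, 0, 0.01], "claw": 0}, {"turn": [0, -0.003, 0], "dp": [0.075, 0, 0.01], "claw": 0}, {"turn": [0, -0.003, 0], "dp": [0.075, 0, 0.01], "claw": 0}])

```text
t: 9.82
ee_pos: [538.7, 64.6, 169.7]
orientation: [-1.566, 0.107, -0.11]
ft_force: [-5.2, -1.2, -2.3]
width: 15.7
```

Request:
jog_arm(steps=[{"turn": [0, -0.001, 0], "dp": [0.03, -0.003, 0.01], "claw": 0}, {"turn": [0, -0.002, 0], "dp": [0.05, -0.005, 0.01], "claw": 0}, {"turn": [0, -0.002, 0], "dp": [0.075, -0.007, 0.01], "claw": 0}, {"turn": [0, -0.002, 0], "dp": [0.075, -0.007, 0.01], "claw": 0}])

```text
t: 10.15
ee_pos: [543.4, 63.1, 169.7]
orientation: [-1.567, 0.104, -0.112]
ft_force: [-2.6, -6.5, -2.2]
width: 15.7
```

```bash
python3 - <<'E'
from h import *
o,_=pose(); print(hk(o['ee_pos'][None]))
d=grab('wrist'); cv2.imwrite('pics/w8.png',cv2.resize(d['img'][120:330,140:420,::-1],(800,600),interpolation=2))
E
```

```text
t 10.15 tcp [543.4  63.1 169.7] yaw -0.138 ydir [ 0.006  0.    -1.   ] F [-2.6 -6.5 -2.2] w 15.7
[[ 2.42478014e+01 -8.65381676e-02  1.69734538e+02]]
```

View pics/w8.png

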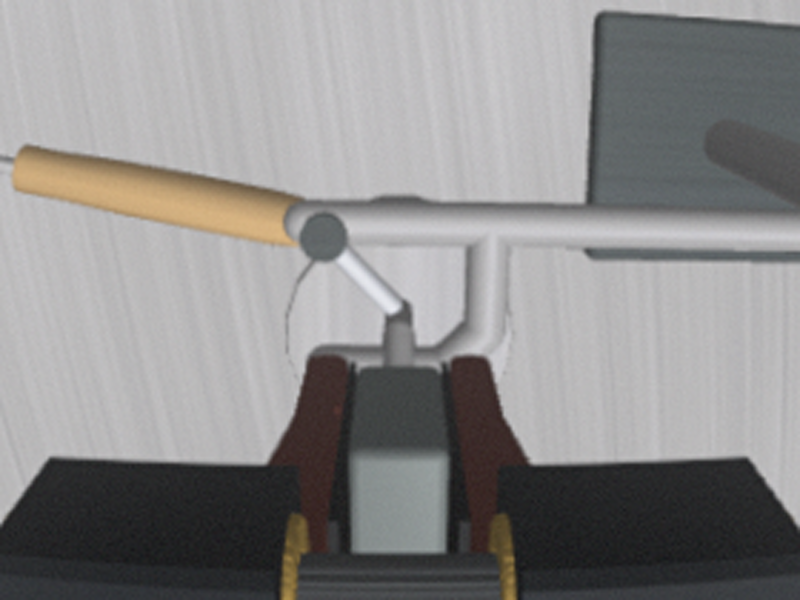

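The gate tip is at the loop's outer edge (400,312), about to slip past. About 6 mm is left before the cross bar.

Request:
jog_arm(steps=[{"turn": [0, 0.001, 0], "dp": [0.02, 0.005, 0.01], "claw": 0}, {"turn": [0, 0.001, 0], "dp": [0.035, 0.005, 0.01], "claw": 0}, {"turn": [0, 0.001, 0], "dp": [0.04, 0.005, 0.01], "claw": 0}, {"turn": [0, 0.001, 0], "dp": [0.04, 0.005, 0.01], "claw": 0}])

```text
t: 10.53
ee_pos: [547.3, 63.5, 170.8]
orientation: [-1.567, 0.105, -0.111]
ft_force: [0.2, 0.6, -2.8]
width: 15.8
```

```bash
python3 - <<'E'
from h import *
o,_=pose(); print(hk(o['ee_pos'][None]))
d=grab('wrist'); cv2.imwrite('pics/w9.png',cv2.resize(d['img'][120:330,140:420,::-1],(800,600),interpolation=2))
E
```

```text
t 10.53 tcp [547.3  63.5 170.8] yaw -0.138 ydir [ 0.004  0.    -1.   ] F [ 0.2  0.6 -2.8] w 15.8
[[ 28.07801962   0.87677874 170.75283418]]
```

View pics/w9.png

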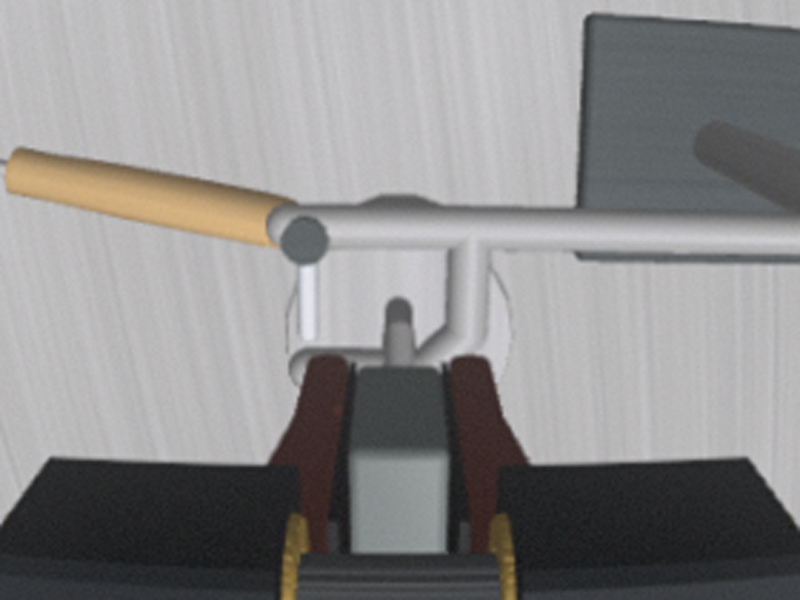

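The gate has snapped shut behind the loop (gate straight at (307,300), loop at (398,330)) and the force is near zero. Backing off 4 mm and lowering onto the nose.

Request:
jog_arm(steps=[{"turn": [0, 0, 0], "dp": [-0.025, 0.008, 0], "claw": 0}, {"turn": [0, 0, 0], "dp": [-0.05, 0.014, -0.02], "claw": 0}, {"turn": [0, 0, 0], "dp": [-0.05, 0.014, -0.04], "claw": 0}, {"turn": [0, 0, 0], "dp": [-0.05, 0.014, -0.06], "claw": 0}, {"turn": [0, 0, 0], "dp": [-0.05, 0.014, -0.06], "claw": 0}])

```text
t: 11.0
ee_pos: [542.9, 64.6, 165.5]
orientation: [-1.568, 0.106, -0.11]
ft_force: [-0.6, -0.2, -2.2]
width: 16.0
```

Request:
jog_arm(steps=[{"turn": [0, 0, 0], "dp": [0, 0, -0.01], "claw": 0}, {"turn": [0, 0, 0], "dp": [0, 0, -0.02], "claw": 0}, {"turn": [0, 0, 0], "dp": [0, 0, -0.02], "claw": 0}])

```text
t: 11.25
ee_pos: [542.8, 64.6, 163.7]
orientation: [-1.568, 0.106, -0.11]
ft_force: [-0.5, 0.5, -2.5]
width: 15.7
```

```bash
python3 - <<'E'
from h import *
o,_=pose(); print(hk(o['ee_pos'][None]))
E
```

```text
t 11.25 tcp [542.8  64.6 163.7] yaw -0.138 ydir [ 0.003  0.    -1.   ] F [-0.5  0.5 -2.5] w 15.7
[[ 23.39980819   1.33994908 163.72259944]]
```

Request:
jog_arm(steps=[{"turn": [0, 0, 0], "dp": [0, 0, -0.01], "claw": 0}, {"turn": [0, 0, 0], "dp": [0, 0, -0.015], "claw": 0}, {"turn": [0, 0, 0], "dp": [0, 0, -0.015], "claw": 0}])

```text
t: 11.5
ee_pos: [543.0, 64.6, 163.1]
orientation: [-1.568, 0.106, -0.11]
ft_force: [-1.1, -1.6, 3.6]
width: 15.8
```

Request:
jog_arm(steps=[{"turn": [0, 0, 0], "dp": [0, 0, -0.01], "claw": 0}, {"turn": [0, 0, 0], "dp": [0, 0, -0.015], "claw": 0}, {"turn": [0, 0, 0], "dp": [0, 0, -0.015], "claw": 0}])

```text
t: 11.75
ee_pos: [543.1, 64.6, 162.8]
orientation: [-1.567, 0.105, -0.111]
ft_force: [-4.1, 0.0, 10.0]
width: 16.2
```

The loop is seated on the nose. Easing off, then opening.

Request:
jog_arm(steps=[{"turn": [0, 0, 0], "dp": [0, 0, 0.004], "claw": 0}, {"turn": [0, 0, 0], "dp": [0, 0, 0.004], "claw": 0}, {"turn": [0, 0, 0], "dp": [0, 0, 0.004], "claw": 0}])

```text
t: 12.0
ee_pos: [543.2, 64.6, 163.2]
orientation: [-1.567, 0.105, -0.111]
ft_force: [-0.9, -0.8, 2.3]
width: 15.3
```

Request:
jog_arm(steps=[{"turn": [0, 0, 0], "dp": [0, 0, 0], "claw": 0.25}, {"turn": [0, 0, 0], "dp": [0, 0, 0], "claw": 0.3}, {"turn": [0, 0, 0], "dp": [0, 0, 0], "claw": 0.4}, {"turn": [0, 0, 0], "dp": [0, 0, 0], "claw": 0.5}, {"turn": [0, 0, 0], "dp": [0, 0, 0], "claw": 0.5}, {"turn": [0, 0, 0], "dp": [0, 0, 0], "claw": 0.5}])

```text
t: 12.5
ee_pos: [543.2, 64.6, 163.2]
orientation: [-1.567, 0.105, -0.111]
ft_force: [0.9, -0.1, -0.4]
width: 43.5
```

```bash
python3 - <<'E'
from h import *
pose(); d=grab('wrist'); cv2.imwrite('pics/w10.png',d['img'][...,::-1])
E
```

```text
t 12.5 tcp [543.2  64.6 163.2] yaw -0.138 ydir [ 0.004  0.    -1.   ] F [ 0.9 -0.1 -0.4] w 43.5
```

View pics/w10.png

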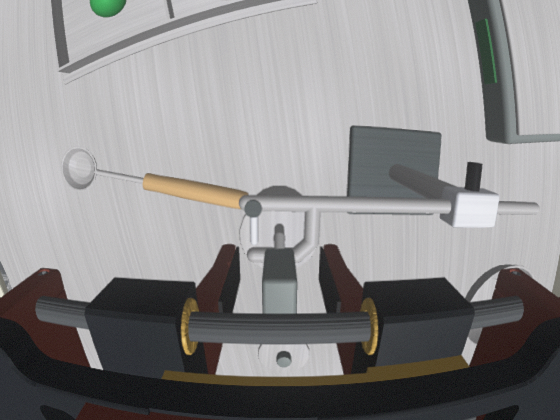

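The pot hangs with its tab at (279,280) free between the open fingers, and the gate is shut at (253,230). Retreating straight up.

Request:
jog_arm(steps=[{"turn": [0, 0, 0], "dp": [0, 0, 0.1], "claw": 0.5}, {"turn": [0, 0, 0], "dp": [0, 0, 0.3], "claw": 0.5}, {"turn": [0, 0, 0], "dp": [0, 0, 0.6], "claw": 0.5}, {"turn": [0, 0, 0], "dp": [0, 0, 0.9], "claw": 0.5}, {"turn": [0, 0, 0], "dp": [0, 0, 1], "claw": 0.5}])

```text
t: 12.97
ee_pos: [545.0, 64.8, 247.0]
orientation: [-1.566, 0.101, -0.115]
ft_force: [0.2, -0.2, 1.3]
width: 44.0
```

Request:
jog_arm(steps=[{"turn": [0, 0, 0], "dp": [-0.3, 0, 0.4], "claw": 0.5}, {"turn": [0, 0, 0], "dp": [-0.6, 0, 0.7], "claw": 0.5}, {"turn": [0, 0, 0], "dp": [-1, 0, 0.7], "claw": 0.5}, {"turn": [0, 0, 0], "dp": [-1, 0, 0.7], "claw": 0.5}])

```text
t: 13.3
ee_pos: [460.9, 64.7, 303.7]
orientation: [-1.567, 0.101, -0.114]
ft_force: [0.1, 0.3, -1.0]
width: 43.9
```

Request:
jog_arm(steps=[{"turn": [0, 0, 0], "dp": [-0.3, -0.4, 0], "claw": 0.5}, {"turn": [0, 0, 0], "dp": [-0.5, -0.8, 0], "claw": 0.5}, {"turn": [0, 0, 0], "dp": [-0.5, -1, 0], "claw": 0.5}, {"turn": [0, 0, 0], "dp": [-0.5, -1, 0], "claw": 0.5}, {"turn": [0, 0, 0], "dp": [-0.5, -1, 0], "claw": 0.5}, {"turn": [0, 0, 0], "dp": [-0.5, -1, 0], "claw": 0.5}, {"turn": [0, 0, 0], "dp": [-0.5, -1, 0], "claw": 0.5}, {"turn": [0, 0, 0], "dp": [-0.5, -1, 0], "claw": 0.5}])

```text
t: 13.97
ee_pos: [421.2, -14.6, 303.5]
orientation: [-1.566, 0.101, -0.113]
ft_force: [-1.1, 0.5, -0.2]
width: 43.4
```

```bash
python3 - <<'E'
from h import *
pose()
def chk(d):
  X=hk(cloud(d).reshape(-1,3)); X=X[(X[:,0]>-40)&(X[:,0]<60)&(abs(X[:,1])<50)]
  l=X[(X[:,2]>108)&(X[:,2]<120)]; t=X[(X[:,2]>165)&(X[:,2]<205)]
  print('lid',len(l),cv2.minEnclosingCircle(l[:,:2].astype(np.float32)),np.median(l[:,2]),'tab top',len(t),t[t[:,2]>t[:,2].max()-5].mean(0).round(1),'max',t[:,2].max().round(1))
s=grab('scene');chk(s);s2=grab('scene');chk(s2);t=grab('top')
im=s['img'][...,::-1]; cv2.imwrite('pics/f.png',np.hstack([cv2.resize(im[160:340,250:430],(400,400),interpolation=2),cv2.resize(t['img'][90:210,160:280,::-1],(400,400),interpolation=2)])); cv2.imwrite('pics/f2.png',im)
E
```

```text
t 13.97 tcp [421.2 -14.6 303.5] yaw -0.136 ydir [ 0.008  0.001 -1.   ] F [-1.1  0.5 -0.2] w 43.4
lid 298 ((24.135107040405273, 1.8968337774276733), 28.2437686920166) 113.91965532777749 tab top 168 [ 24.5  -0.6 196.5] max 199.2
lid 294 ((24.583202362060547, 1.8186184167861938), 27.952234268188477) 113.74735826373865 tab top 170 [ 24.2  -0.7 196.6] max 199.9
```

View pics/f.png

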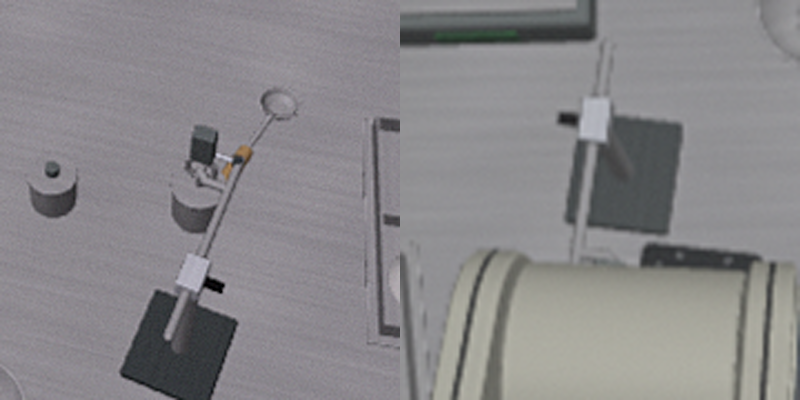

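View pics/f2.png

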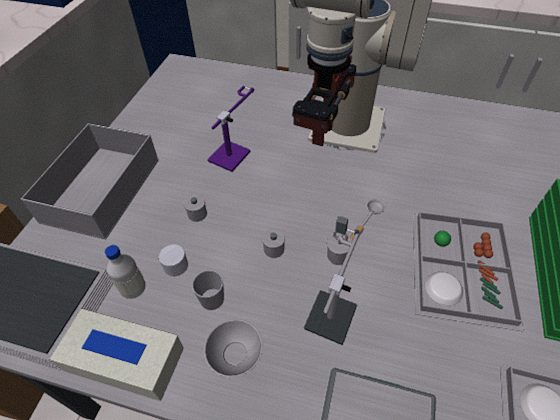

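The pot hangs at scene (338,245), inside the closed gate and upright. Its lid centre is steady at hook x ≈ +24 mm and y ≈ +0.6 mm from the axis, with the eye at about 142.5 mm, and the bystanders look unmoved. Handing in.

```bash
python3 -c "
from h import *
print(ctrl.close_job())"
```

```text
the job is handed in; nothing more can be done
None
```

The pot with the eye is hanging on the steel hook inside the shut gate, and I handed the job in at about 14 s of the 48 s allowed; no verdict is reported.

I gripped the pot by its tab and carried it over the plain pot. I pushed the eye along the nose until the gate snapped shut, eased back 4 mm, lowered the loop onto the nose and let go.

**Forces:** The wrist read about 6–7 N while pushing the gate and 10 N while seating the loop on the nose, against the 25 N limit. These are readings at the end of each move, so short peaks in between were not seen. I never pressed against the hook's back. The cameras showed the hook about 5 mm farther along x than nominal, and the gate closed before contact.

**Final position:** From the scene camera:

| Check | Measured | Required |
|---|---|---|
| Eye along x from the mouth | about +24 mm | -26 to +58 mm |
| Eye sideways from the nose axis | about 1 mm | within 12 mm |
| Eye below the nose axis | about 7–8 mm | 3 to 11 mm |

- **Stillness and tilt:** Two scene pictures 0.05 s apart agreed to within 0.5 mm. The lid and tab centres differ by 2.5 mm sideways over about 80 mm, so the tilt is about 0.03 rad.
- **Gate:** It looked shut in the wrist picture just after release and in the final scene view.
- **Bystanders:** They looked unmoved in the final picture; I did not measure them.

**Disagreements:** The cameras differed by about 2 mm in absolute position, so I steered by relative offsets. The final top view was mostly blocked by the arm and confirmed nothing.

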